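Put the stacked bar tins back in their dishes

TASK

The three steel tins and the little brown vial have been stacked up out of the way: take the stack apart and stand each piece upright and flat in the recess of its own round wooden dish, the widest tin in the widest dish and so on down to the vial in the narrowest. Set the pieces down rather than dropping them, let nothing topple, and leave the salt shaker and the pink bottle where they are.

Things in the scene. Friction and masses are not known exactly. Their poses are not given: they have to be found in the camera images.
- vial_center (a point): brown bottle with a black cap, body 29 mm across up to 47 mm high, cap 19 mm across, 64 mm tall in all; it starts on top of the stack, on the small tin. The point is its centre, half-way up; z points up its axis.
- small_tin_center (a point): plain round lidded steel tin, 41 mm across, straight sides, flat top, 52 mm tall in all; it starts third from the bottom, on the medium tin. The point is its centre, half-way up; z points up its axis.
- medium_tin_center (a point): plain round lidded steel tin, 53 mm across, straight sides, flat top, 56 mm tall in all; it starts second from the bottom, on the large tin. The point is its centre, half-way up; z points up its axis.
- large_tin_center (a point): plain round lidded steel tin, 66 mm across, straight sides, flat top, 60 mm tall in all; it starts at the bottom of the stack, on the bar. The point is its centre, half-way up; z points up its axis.
- vial_dish_floor (a point): round shallow wooden dish, the narrowest of the four, home of the brown vial; fixed to the bar. Recess 45 mm across (outside 53 mm), lip 4 mm high above the recess floor and 4 mm wide, top of the lip 7 mm above the bar. The point is the centre of the recess floor, 3 mm above the bar; z is up.
- small_dish_floor (a point): round shallow wooden dish, the second narrowest of the four, home of the small tin; fixed to the bar. Recess 57 mm across (outside 65 mm), lip 4 mm high above the recess floor and 4 mm wide, top of the lip 7 mm above the bar. The point is the centre of the recess floor, 3 mm above the bar; z is up.
- medium_dish_floor (a point): round shallow wooden dish, the second widest of the four, home of the medium tin; fixed to the bar. Recess 69 mm across (outside 77 mm), lip 4 mm high above the recess floor and 4 mm wide, top of the lip 7 mm above the bar. The point is the centre of the recess floor, 3 mm above the bar; z is up.
- large_dish_floor (a point): round shallow wooden dish, the widest of the four, home of the large tin; fixed to the bar. Recess 82 mm across (outside 90 mm), lip 4 mm high above the recess floor and 4 mm wide, top of the lip 7 mm above the bar. The point is the centre of the recess floor, 3 mm above the bar; z is up.
- shaker: glass salt shaker with a grey cap, 44 mm across, 90 mm tall, standing beyond the dishes; not to be disturbed. Origin at the centre of its underside.
- pink_bottle: pink bottle with a black cap, 46 mm across, 114 mm tall, standing beyond the dishes; not to be disturbed. Origin at the centre of its underside.
Things that resemble listed ones, but are neither listed nor needed, are in the scene too. Leave any yellow look-alike of the part that bears vial_dish_floor alone.

How it is judged:
By the outcome, as a careful person would: the job done as asked, in the order asked, and still so for the second after the job is handed in, with the robot touching nothing.
It also fails if it takes over 93 s, if anything falls off the work surface, if the arm or the gripper's body presses on something with over 40 N, if the wrist force passes 120 N, or if a joint passes its speed limit or range.

ROBOT

A 6-joint arm with a two-finger parallel gripper is mounted at the origin on a cart in front of the work surface, level with it; the furniture and walls round the work are solid. World frame = base frame: x ahead of the robot, y to its left, z up, the work surface at z = 0. Lengths are in m, angles in rad, forces in N, time in s.
With the tool pointing down it reaches from about 0.325 to 0.9 m from the base axis. Payload 6.1 kg.
Tool frame: the origin (TCP) lies at the very end of the fingers, on their centre line; the grasp point (between the pads) lies 19 mm behind it; z points along the fingers, y is the line along which they close (so a half turn about z gives the same grasp; the last joint's range is limited). The gripper opens to 85 mm and grips with 20 to 120 N. Pads are 22 mm wide; open, the fingers measure 114 mm over their backs; the gripper's body (76 mm by 85 mm) begins 54 mm behind the grasp point. The pads swing forward as they close: fully open they stand 13 mm farther back than shut.
Start: joints at [1.011, 0.22, 1.526, -0, 1.395, -0.126], TCP at [0.263, 0.567, 0.201] pointing down, gripper open.
Joint ranges: [-2.98, 2.98], [-0.91, 2.08], [0.09, 2.57], [-1.24, 4.39], [0.2, 2.65], [-2.68, 2.68]. Speed limits (rad/s): [2.57, 2.57, 3.01, 3.14, 3.14, 3.14].

INTERFACE

Orientations are given as a rotation vector (axis times angle).
In Python, from plant import robot, cams gives the robot as it stands. The module is installed in compiled form; this text tells all that it offers.
- The arm moves only by the tool move_arm, never from a script. Its argument "series" is text: rows parted by semicolons, each of 5 numbers parted by spaces: the closure, from 0 (fully open) to 1 (shut), then the shift along the tool's x, y, z in cm, then the turn about the tool's z in rad. In form: hand tx ty tz yaw; .... A call has 1 to 8 rows; each row is the pose to reach, as a shift and turn from the pose commanded when the call began, along the tool's axes at that moment; what a row does not reach only later rows make up. A row lasts 1/10 s, in which the tool goes at most 50 mm and 8.59 degrees, less where a joint would pass 70% of its speed; a pose out of reach is approached as far as the arm can. A call with a gripper value outside its range is refused whole. The fingers move at their own pace and stop on an object; "newtons" is the grip in N (left out, the last holds). Time passes only in rows, so rows that repeat a pose let the fingers close. It gives the time, the measured TCP pose, the force, the opening and the grip force at its end, in the units of the state.
- robot.sense(): the state, without advancing time (a new reading comes with each control period).
- cams.camera(name): name is "scene" or "side" or "wrist"; returns a dict with "frame" (384x512x3 uint8, blue, green, red), "depth" (384x512 float32, m along the optical axis (not along the pixel's ray), 0 where there is no reading), "fx", "fy", "cx", "cy" (pixels), "R" (3x3) and "t" (3): a world point X has camera coordinates R X + t. Camera axes: x right, y down, z forward; pixel columns grow to the right and rows downward; lengths in m; the calibration is good to about 2 mm. A picture is of the moment at which its call begins.
- robot.finish_job(): hands the job in; it is judged then, once.
The state is a dict: "time_s": time; "q": joint angles; "qd": joint speeds; "joint_efforts": joint torques, N m; "tool_pos": TCP position; "ee_rot": TCP orientation; "wrist_force": force on the tool from outside, world axes, zero at the start; "ft_torque": the same for the moment, N m; "gripper_width": finger opening in m; "finger_force": force on a finger pad.
Only numpy, scipy, OpenCV 4.12 (cv2) and the standard library are available. Lean on these libraries where they do the work, as an engineer would, in place of code of your own. Each camera call takes 0.05 s, during which the arm holds its last target. There are 200 camera calls.

## Working session

There is one attempt and no reset: what is moved stays moved. The work goes in short steps, Python scripts to look and compute and a tool call to move; the robot and the scene stay as the last step left them, time stands still between calls to the robot, and variables do not carry over. Pictures are saved under pics/ and viewed, at most 14 in all, crops included, and the job is handed in when it is done.

Besides the shell and the picture viewer there is one more tool, called after "Call:" as name(argument=value, ...), one argument or row to a line, values as JSON. move_arm: Moves the arm, as the interface text tells. Its arguments: {"type":"object","properties":{"series":{"type":"string"},"newtons":{"type":"number"}},"required":["series"]}

```bash
mkdir -p pics
cat > h.py <<'E'
import numpy as np, cv2, pickle
from plant import robot, cams
def snap(n,tag):
    c=cams.camera(n); cv2.imwrite(f'pics/{tag}.png',c['frame']); pickle.dump(c,open(f'pics/{tag}.pkl','wb')); return c
def load(tag): return pickle.load(open(f'pics/{tag}.pkl','rb'))
def pts(c):
    v,u=np.mgrid[0:384,0:512]; z=c['depth'].astype(float)
    P=np.stack([(u-c['cx'])/c['fx']*z,(v-c['cy'])/c['fy']*z,z],-1)
    W=(P-c['t'])@c['R']; W[z==0]=np.nan; return W
E
python3 - <<'E'
from h import *
a=snap('scene','s0');b=snap('side','d0')
print(robot.sense())
for c in(a,b): print(c['fx'],c['R'].round(2).tolist(),(-c['R'].T@c['t']).round(3))
E
```

```text
{'time_s': 0.1, 'q': array([ 1.01086023e+00,  2.21135727e-01,  1.52749856e+00, -1.79095338e-05,
        1.39472357e+00, -1.26109661e-01]), 'qd': array([-0.00088728, -0.00069854, -0.00383229, -0.00204624, -0.00012192,
        0.00055236]), 'joint_efforts': array([ 5.62491023e-04, -4.98245752e+01, -3.90547371e+01, -1.00268442e-04,
        5.69053780e-03, -2.92823063e-05]), 'tool_pos': array([0.26240684, 0.56657853, 0.19981486]), 'ee_rot': array([-6.75992374e-01, -3.06741033e+00,  2.62008464e-03]), 'wrist_force': array([-0.1700945 ,  0.31126784,  0.46720163]), 'ft_torque': array([-0.04004521, -0.03869654, -0.03752026]), 'finger_force': 0.0, 'gripper_width': 0.0856503609319769}
378.26110071997306 [[0.81, -0.58, 0.02], [-0.28, -0.42, -0.86], [0.51, 0.7, -0.5]] [ 0.146 -0.287  0.595]
369.1284807728828 [[-0.99, 0.11, -0.0], [0.09, 0.8, -0.6], [-0.06, -0.59, -0.8]] [0.652 0.868 0.845]
```

View pics/s0.png

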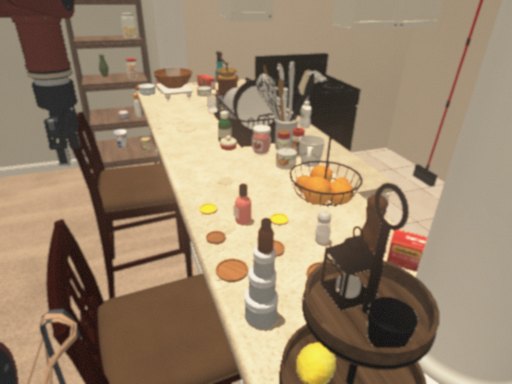

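View pics/d0.png

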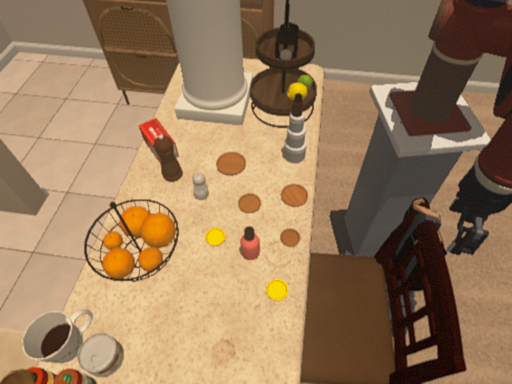

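Side view: stack at about (295,130), with brown dishes at (231,163), (294,195), (249,203) and (290,238). Yellow look-alikes are at (216,237) and (277,290). The shaker is at (200,186) and the pink bottle at (250,243). The smallest brown dish should be (290,238), which I'll confirm by size and crop.

Run:
```python
from h import *
c=load('d0');W=pts(c);f=c['frame']
hsv=cv2.cvtColor(f,cv2.COLOR_BGR2HSV)
for (u,v) in [(231,163),(294,195),(249,203),(290,238),(216,237),(277,290)]:
    h0=hsv[v,u].astype(int)
    m=((abs(hsv.astype(int)-h0)<[8,60,60]).all(-1)).astype(np.uint8)
    n,l,st,ce=cv2.connectedComponentsWithStats(m); k=l==l[v,u]
    # rays to z plane
    vs,us=np.nonzero(k); d=np.stack([(us-c['cx'])/c['fx'],(vs-c['cy'])/c['fy'],np.ones(len(us))],-1)@c['R']
    o=-c['R'].T@c['t']; 
    zz=np.nanmedian(W[k][:,2]); X=o+d*((0.005-o[2])/d[:,2])[:,None]
    (cx,cy),r=cv2.minEnclosingCircle(X[:,:2].astype(np.float32)*1000)
    print((u,v),h0,k.sum(),'z',zz.round(4),'mean',X.mean(0).round(4)[:2],'circ',round(cx,1),round(cy,1),'d',round(2*r,1),'areaD',np.nanmean(W[k],0).round(4))
# stack points
for t in('d0','s0'):
    c=load(t);W=pts(c)
    for nm,(u,v) in {'d0':{'stack':(295,130),'shaker':(200,186),'pink':(250,243)},'s0':{'stack':(264,270),'pink':(244,205),'shaker':(323,228)}}[t].items():
        p=W[v,u]; print(t,nm,p.round(3))
        if nm=='stack':
            for z0 in [.01,.03,.05,.07,.09,.11,.13,.15,.17,.19,.21,.23]:
                k=(np.hypot(W[...,0]-p[0],W[...,1]-p[1])<.06)&(abs(W[...,2]-z0)<.008)
                if k.sum(): print(z0,k.sum(),W[k].mean(0).round(4),W[k].min(0).round(3),W[k].max(0).round(3))
a=load('d0')['frame'][60:280,170:340]; cv2.imwrite('pics/c1.png',cv2.resize(a,None,fx=2.7,fy=2.7,interpolation=cv2.INTER_CUBIC))
a=load('s0')['frame'][150:350,180:400]; cv2.imwrite('pics/c2.png',cv2.resize(a,None,fx=2.8,fy=2.8,interpolation=cv2.INTER_CUBIC))
```

```text
(231, 163) [ 13 168 175] 595 z 0.004 mean [0.6672 0.1502] circ 665.5 149.8 d 95.0 areaD [0.6671 0.1496 0.0042]
(294, 195) [ 14 178 183] 509 z 0.0045 mean [0.4988 0.2867] circ 498.8 285.8 d 79.5 areaD [0.4987 0.2865 0.0046]
(249, 203) [ 14 177 180] 375 z 0.0042 mean [0.626  0.2987] circ 625.4 298.2 d 66.3 areaD [0.626  0.2984 0.0045]
(290, 238) [ 13 179 170] 304 z 0.0046 mean [0.5316 0.4169] circ 531.2 416.9 d 54.0 areaD [0.5316 0.4169 0.0048]
(216, 237) [ 25 255 249] 264 z 0.0042 mean [0.723  0.3929] circ 723.3 393.1 d 50.7 areaD [0.7232 0.3925 0.0045]
(277, 290) [ 26 255 249] 348 z 0.0043 mean [0.5838 0.5514] circ 583.6 550.9 d 50.5 areaD [0.5837 0.5514 0.0046]
d0 stack [0.484 0.16  0.129]
0.01 207 [0.4856 0.169  0.0055] [0.425 0.109 0.002] [0.542 0.219 0.017]
0.03 80 [0.4805 0.1616 0.03  ] [0.445 0.137 0.022] [0.507 0.171 0.038]
0.05 81 [0.481  0.1618 0.05  ] [0.444 0.114 0.042] [0.507 0.172 0.058]
0.07 79 [0.4799 0.1569 0.0695] [0.444 0.127 0.062] [0.504 0.171 0.078]
0.09 66 [0.481  0.1585 0.0904] [0.453 0.142 0.082] [0.502 0.167 0.097]
0.11 122 [0.4783 0.1547 0.1122] [0.45  0.125
[... 762 characters left out ...]
169 [0.4648 0.1229 0.0701] [0.45  0.113 0.062] [0.494 0.149 0.078]
0.09 171 [0.4644 0.1234 0.09  ] [0.45  0.112 0.082] [0.492 0.15  0.098]
0.11 295 [0.4658 0.1269 0.112 ] [0.45  0.112 0.102] [0.501 0.161 0.118]
0.13 150 [0.4685 0.1272 0.13  ] [0.457 0.117 0.122] [0.491 0.152 0.138]
0.15 144 [0.4692 0.1266 0.15  ] [0.458 0.118 0.142] [0.492 0.152 0.158]
0.17 212 [0.4718 0.1305 0.1687] [0.458 0.118 0.162] [0.497 0.156 0.178]
0.19 119 [0.4731 0.1296 0.19  ] [0.465 0.123 0.182] [0.489 0.143 0.198]
0.21 147 [0.4743 0.1319 0.2098] [0.465 0.123 0.202] [0.491 0.148 0.218]
0.23 100 [0.4772 0.1356 0.2295] [0.47  0.128 0.222] [0.487 0.147 0.234]
s0 pink [0.628 0.426 0.064]
s0 shaker [0.745 0.244 0.051]
```

View pics/c1.png

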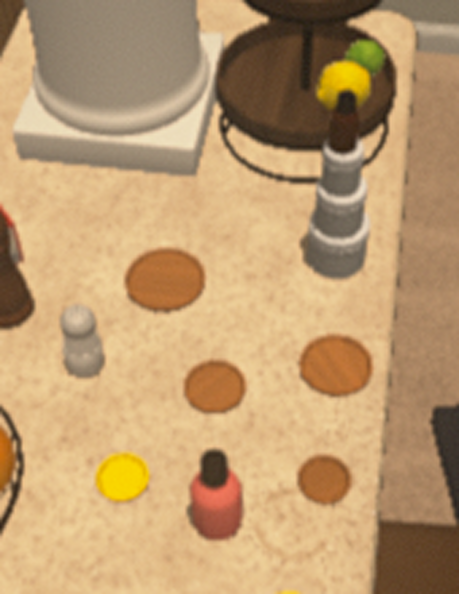

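View pics/c2.png

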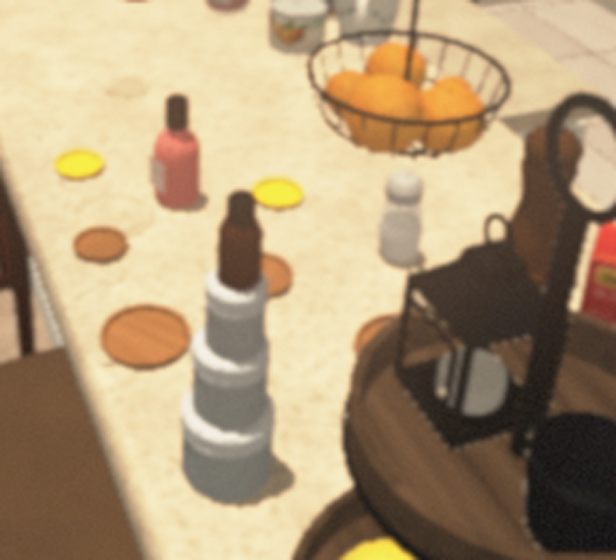

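Crops confirm it: brown (290,238) is the narrowest of the four wooden dishes at 54 mm (vial's home), and the two yellow discs are the look-alikes. The other dishes measure 95, 80 and 66 mm, so all sizes match. Next: the stack axes and nearby obstacles.

Run:
```python
from h import *
from scipy.optimize import least_squares
for nm,r,z0,z1 in [('large',.033,.008,.055),('med',.0265,.066,.11),('small',.0205,.122,.163),('vial',.0145,.172,.212),('cap',.0095,.22,.23)]:
    out=[]
    S=[]
    for t in('s0','d0','both'):
        if t!='both':
            W=pts(load(t)).reshape(-1,3)
            k=(np.hypot(W[:,0]-.477,W[:,1]-.138)<r+.008)&(W[:,2]>z0)&(W[:,2]<z1); S.append(W[k]); P=W[k]
        else:P=np.vstack(S)
        s=least_squares(lambda p:np.hypot(P[:,0]-p[0],P[:,1]-p[1])-r,[.477,.138],loss='soft_l1',f_scale=.001)
        out.append((len(P),s.x.round(4).tolist(),round(np.median(abs(s.fun)),4)))
    print(nm,out)
for nm,x,y,r in [('shaker',.75,.255,.06),('pink',.63,.44,.06)]:
    for t in('s0','d0'):
        W=pts(load(t)).reshape(-1,3);k=(np.hypot(W[:,0]-x,W[:,1]-y)<r)&(W[:,2]>.02);print(nm,t,W[k].min(0).round(3),W[k].max(0).round(3))
A=np.vstack([pts(load(t)).reshape(-1,3) for t in('s0','d0')]);A=A[~np.isnan(A).any(1)]
# height map, 4cm cells
print('y cols',[round(-.28+.04*j,2) for j in range(12)])
for i in range(14):
    x=.2+.04*i;row=[]
    for j in range(12):
        y=-.28+.04*j;k=(abs(A[:,0]-x)<.02)&(abs(A[:,1]-y)<.02);row.append(int(A[k,2].max()*1000) if k.any() else -1)
    print(round(x,2),row)
```

```text
large [(559, [0.4757, 0.1387], np.float64(0.0005)), (235, [0.4739, 0.1367], np.float64(0.0006)), (794, [0.4756, 0.1382], np.float64(0.0007))]
med [(476, [0.4774, 0.1401], np.float64(0.0005)), (195, [0.4757, 0.1381], np.float64(0.0006)), (671, [0.4773, 0.1396], np.float64(0.0007))]
small [(386, [0.479, 0.1394], np.float64(0.0005)), (165, [0.4777, 0.1372], np.float64(0.0006)), (551, [0.4789, 0.1389], np.float64(0.0007))]
vial [(311, [0.4803, 0.139], np.float64(0.0005)), (136, [0.479, 0.1375], np.float64(0.0007)), (447, [0.4801, 0.1386], np.float64(0.0006))]
cap [(53, [0.48, 0.139], np.float64(0.0004)), (22, [0.4793, 0.1384], np.float64(0.0008)), (75, [0.48, 0.1389], np.float64(0.0005))]
shaker s0 [0.734 0.231 0.02 ] [0.771 0.268 0.091]
shaker d0 [0.734 0.241 0.02 ] [0.776 0.276 0.092]
pink s0 [0.613 0.42  0.021] [0.657 0.461 0.115]
pink d0 [0.614 0.432 0.02 ] [0.66  0.47  0.118]
y cols [-0.28, -0.24, -0.2, -0.16, -0.12, -0.08, -0.04, 0.0, 0.04, 0.08, 0.12, 0.16]
0.2 [-930, -931, -934, -932, -932, -935, -934, -932, -935, -1, -1, -1]
0.24 [-932, -932, -933, -932, -935, -929, -928, -934, -1, -1, -1, -1]
0.28 [0, -2, -1, -1, -933, -932, -929, -934, -1, -1, -1, -1]
0.32 [4, 5, 4, 3, 3, -1, -1, -1, -1, -1, -1, -1]
0.36 [6, 4, 6, 2, 88, 87, 86, 5, 2, -15, -1, -1]
0.4 [2, -1, -1, 238, 241, 239, 239, 86, 5, 5, 4, 2]
0.44 [-1, -1, 75, 259, 260, 286, 286, 272, 2, 3, 168, 168]
0.48 [-1, -1, 80, 259, 397, 402, 381, 283, 87, 3, 234, 235]
0.52 [5, -1, 85, 239, 238, 284, 293, 239, 88, 4, 115, 118]
0.56 [4, 1, 54, 238, 239, 239, 240, 86, 4, 5, 4, 4]
0.6 [2, 50, 301, 428, 531, 559, 87, 45, 5, 5, 4, 5]
0.64 [-1, 144, 241, -1, -1, 578, 577, 52, 3, 5, 9, 11]
0.68 [-1, 88, -1, -1, -1, -1, 577, 50, 4, 4, 9, 7]
0.72 [-1, -1, -1, -1, -1, -1, 394, 4, 5, 3, 11, 9]
```

Call:
move_arm(
  series="0.3 0 0 -4 -0.14; 0.3 0 0 -8 -0.28; 0.3 0 0 -8 -0.4325; 0.3 0 0 -8 -0.4325; 0.3 0 0 -8 -0.4325",
  newtons=30,
)

```text
time_s: 0.6
tool_pos: [0.2623, 0.5665, 0.2794]
ee_rot: [-0.008, -3.14, 0.003]
wrist_force: [0.1, -0.7, -0.2]
gripper_width: 0.0601
finger_force: 0.0
```

```bash
cat >> h.py <<'E'
from scipy.spatial.transform import Rotation as Ro
def go(x,y,z):
    s=robot.sense(); R=Ro.from_rotvec(s['ee_rot']).as_matrix(); d=np.array([x,y,z])-s['tool_pos']
    print('t',s['time_s'],'pos',s['tool_pos'].round(4),'w',round(s['gripper_width'],4),'F',s['wrist_force'].round(1),'ff',round(s['finger_force'],1)); print('R',R.round(3).tolist()); print('q',s['q'].round(2)); print('shift cm',(R.T@d*100).round(2))
E
python3 -c "
from h import *
go(.480,.1385,.28)"
```

```text
t 0.6 pos [0.2623 0.5665 0.2794] w 0.0601 F [ 0.1 -0.7 -0.2] ff 0.0
R [[-1.0, 0.005, -0.001], [0.005, 1.0, -0.002], [0.001, -0.002, -1.0]]
q [ 1.01  0.18  1.42 -0.    1.54 -0.55]
shift cm [-2.199e+01 -4.269e+01 -1.000e-02]
```

Call:
move_arm(
  series="0.3 -2.75 -5.3 0 0; 0.3 -5.5 -10.6 0 0; 0.3 -8.25 -16 0 0; 0.3 -11 -21.3 0 0; 0.3 -13.75 -26.6 0 0; 0.3 -16.5 -32 0 0; 0.3 -18.5 -36 0 0; 0.3 -20 -39 0 0",
)

```text
time_s: 1.4
tool_pos: [0.4446, 0.2089, 0.2791]
ee_rot: [-0.008, -3.139, 0.001]
wrist_force: [0.1, 1.0, 0.1]
gripper_width: 0.0599
finger_force: 0.0
```

Call:
move_arm(
  series="0.3 -1 -2 0 0; 0.3 -2 -3.5 0 0; 0.3 -2 -3.7 0 0; 0.3 -2 -3.7 0 0",
)

```text
time_s: 1.8
tool_pos: [0.4642, 0.1737, 0.2794]
ee_rot: [-0.007, -3.139, 0.0]
wrist_force: [-0.7, 0.2, 0.2]
gripper_width: 0.0598
finger_force: 0.0
```

```bash
python3 -c "
from h import *
go(.480,.1385,.28)
snap('wrist','w1');snap('scene','s1')"
```

```text
t 1.8 pos [0.4642 0.1737 0.2794] w 0.0598 F [-0.7  0.2  0.2] ff 0.0
R [[-1.0, 0.004, -0.003], [0.004, 1.0, -0.0], [0.003, -0.0, -1.0]]
q [ 0.2  -0.13  1.75  0.    1.53 -1.37]
shift cm [-1.6  -3.51 -0.06]
```

View pics/w1.png

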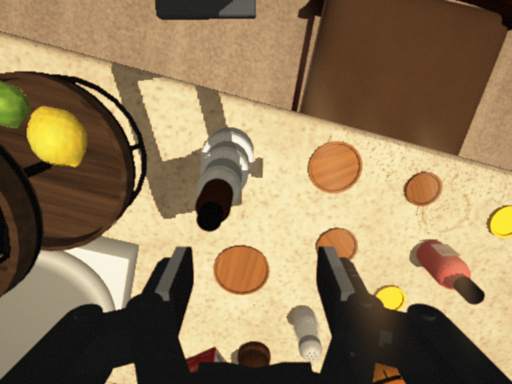

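View pics/s1.png

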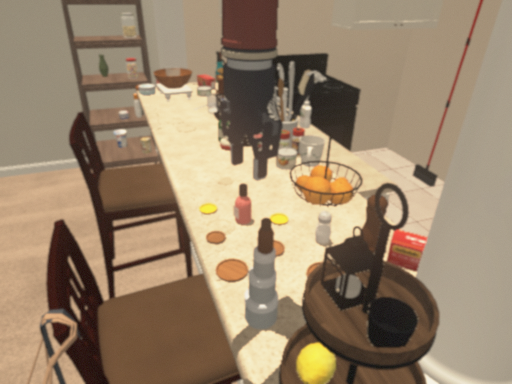

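Wrist view: stack leans toward the bottom with the vial cap at (210,215). Dishes are at (241,270) large, (335,166) medium, (337,243) small and (422,188) vial. Cross-checking the positions.

Run:
```python
from h import *
from scipy.optimize import least_squares
c=load('w1');W=pts(c);f=c['frame'];hsv=cv2.cvtColor(f,cv2.COLOR_BGR2HSV)
P0=W.reshape(-1,3)
for nm,r,z0,z1 in [('large',.033,.008,.055),('med',.0265,.066,.11),('small',.0205,.122,.163),('vial',.0145,.172,.212),('cap',.0095,.22,.23)]:
    k=(np.hypot(P0[:,0]-.477,P0[:,1]-.138)<r+.008)&(P0[:,2]>z0)&(P0[:,2]<z1);P=P0[k]
    if len(P)>9:
        s=least_squares(lambda p:np.hypot(P[:,0]-p[0],P[:,1]-p[1])-r,[.477,.138],loss='soft_l1',f_scale=.001);print(nm,len(P),s.x.round(4),np.median(abs(s.fun)).round(4))
k=(np.hypot(P0[:,0]-.477,P0[:,1]-.138)<.02)&(P0[:,2]>.2);print('ztop',np.percentile(P0[k,2],98))
for t in('w1','s0'):
  c=load(t);f=c['frame'];hsv=cv2.cvtColor(f,cv2.COLOR_BGR2HSV)
  for (u,v) in ([(241,270),(335,166),(337,243),(422,188)] if t=='w1' else [(232,270),(216,238)]):
    h0=hsv[v,u].astype(int);m=((abs(hsv.astype(int)-h0)<[8,70,70]).all(-1)).astype(np.uint8)
    n,l,st,ce=cv2.connectedComponentsWithStats(m);k=l==l[v,u]
    vs,us=np.nonzero(k);d=np.stack([(us-c['cx'])/c['fx'],(vs-c['cy'])/c['fy'],np.ones(len(us))],-1)@c['R'];o=-c['R'].T@c['t']
    X=o+d*((0.006-o[2])/d[:,2])[:,None];(x,y),r=cv2.minEnclosingCircle(X[:,:2].astype(np.float32)*1000);print(t,(u,v),X.mean(0)[:2].round(4),x,y,2*r)
```

```text
large 241 [0.4747 0.138 ] 0.0002
med 318 [0.4765 0.1393] 0.0002
small 405 [0.4783 0.1385] 0.0002
vial 656 [0.4795 0.1384] 0.0003
cap 132 [0.4793 0.1385] 0.0001
ztop 0.3736409324138463
w1 (241, 270) [0.6662 0.1509] 667.0637817382812 151.16705322265625 91.51126861572266
w1 (335, 166) [0.498  0.2861] 496.83831787109375 284.31744384765625 89.3114013671875
w1 (337, 243) [0.6177 0.303 ] 629.06982421875 300.6009216308594 76.18445587158203
w1 (422, 188) [0.5314 0.4178] 531.6906127929688 416.63330078125 57.17619705200195
s0 (232, 270) [0.4982 0.2846] 498.3002014160156 284.9167785644531 83.9362564086914
s0 (216, 238) [0.5312 0.4142] 532.5554809570312 414.3373107910156 63.15851593017578
```

Call:
move_arm(
  series="0.3 -1 -2.3 0 0; 0.3 -1.55 -3.5 0 0; 0.3 -1.55 -3.5 0 0; 0.3 -1.55 -3.5 3 0; 0.3 -1.55 -3.5 6 0; 0.3 -1.55 -3.5 8 0; 0.3 -1.55 -3.5 8 0",
)

```text
time_s: 2.6
tool_pos: [0.4776, 0.1396, 0.1973]
ee_rot: [-0.002, -3.135, 0.0]
wrist_force: [-0.3, -0.5, -0.6]
gripper_width: 0.0603
finger_force: 0.0
```

```bash
python3 -c "
from h import *
go(.4795,.1385,.176)"
```

```text
t 2.6 pos [0.4776 0.1396 0.1973] w 0.0603 F [-0.3 -0.5 -0.6] ff 0.0
R [[-1.0, 0.001, -0.007], [0.001, 1.0, -0.0], [0.007, -0.0, -1.0]]
q [ 0.13 -0.08  1.85  0.    1.38 -1.44]
shift cm [-0.2  -0.11  2.13]
```

Call:
move_arm(
  series="0.3 -0.2 -0.1 1 0; 0.3 -0.2 -0.1 2.1 0; 0.3 -0.2 -0.1 2.1 0; 0.5 -0.2 -0.1 2.1 0; 0.6 -0.2 -0.1 2.1 0; 0.8 -0.2 -0.1 2.1 0; 0.8 -0.2 -0.1 2.1 0; 0.8 -0.2 -0.1 2.1 0",
  newtons=25,
)

```text
time_s: 3.4
tool_pos: [0.4838, 0.1386, 0.1818]
ee_rot: [0.002, 3.138, 0.002]
wrist_force: [-0.4, 1.2, 5.9]
gripper_width: 0.0177
finger_force: 36.6
```

```bash
python3 -c "
from h import *
go(.5315,.4165,.28)"
```

```text
t 3.4 pos [0.4838 0.1386 0.1818] w 0.0177 F [-0.4  1.2  5.9] ff 36.6
R [[-1.0, 0.001, 0.004], [0.001, 1.0, 0.001], [-0.004, 0.001, -1.0]]
q [ 0.12 -0.06  1.86  0.    1.34 -1.45]
shift cm [-4.77 27.81 -9.76]
```

Run:
```python
from h import *
a=snap('scene','s2')['frame'][130:350,180:400];b=snap('side','d2')['frame'][20:240,200:420]
cv2.imwrite('pics/c3.png',cv2.resize(np.hstack([a,b]),(800,400),interpolation=cv2.INTER_CUBIC))
```

```text
(no output)
```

View pics/c3.png

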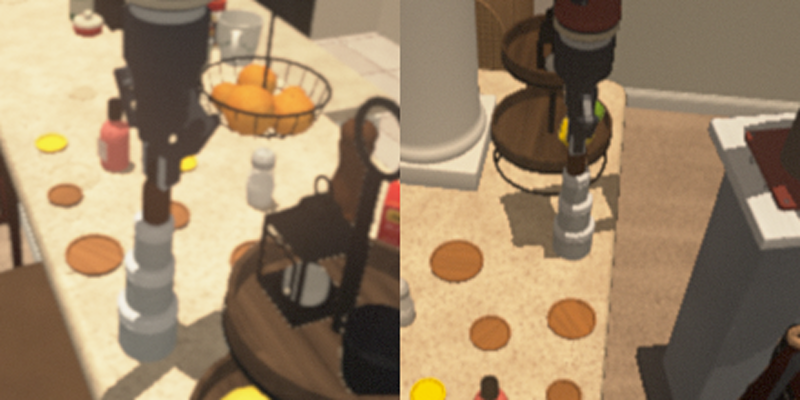

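Run:
```python
from h import *
from scipy.optimize import least_squares
for t in ('s2','d2'):
    c=load(t);P0=pts(c).reshape(-1,3);col=c['frame'].reshape(-1,3)
    for nm,r,z0,z1,x0 in [('large',.033,.008,.055,.475),('med',.0265,.066,.11,.477),('small',.0205,.122,.163,.478),('vial',.0145,.170,.185,.479)]:
        k=(np.hypot(P0[:,0]-x0,P0[:,1]-.1385)<r+.007)&(P0[:,2]>z0)&(P0[:,2]<z1);P=P0[k]
        if len(P)>9:
            s=least_squares(lambda p:np.hypot(P[:,0]-p[0],P[:,1]-p[1])-r,[.477,.138],loss='soft_l1',f_scale=.001);print(t,nm,len(P),s.x.round(4),np.median(abs(s.fun)).round(4))
    for z in np.arange(.172,.25,.008):
        k=(np.hypot(P0[:,0]-.48,P0[:,1]-.1385)<.05)&(abs(P0[:,2]-z)<.004)
        if k.sum(): print(round(z,3),k.sum(),P0[k].min(0).round(3)[:2],P0[k].max(0).round(3)[:2])
a=load('s2')['frame'][190:270,230:300];b=load('d2')['frame'][60:140,260:330]
cv2.imwrite('pics/c4.png',cv2.resize(np.hstack([a,b]),(800,457),interpolation=cv2.INTER_CUBIC))
```

```text
s2 large 570 [0.4758 0.1385] 0.0005
s2 med 467 [0.4776 0.1399] 0.0005
s2 small 380 [0.4793 0.139 ] 0.0005
s2 vial 105 [0.4807 0.1384] 0.0004
0.172 90 [0.46  0.118] [0.496 0.155]
0.18 60 [0.466 0.123] [0.488 0.143]
0.188 59 [0.466 0.123] [0.491 0.144]
0.196 64 [0.466 0.123] [0.492 0.145]
0.204 67 [0.466 0.123] [0.489 0.147]
0.212 69 [0.467 0.122] [0.492 0.154]
0.22 66 [0.47  0.116] [0.491 0.154]
0.228 93 [0.47  0.115] [0.491 0.154]
0.236 108 [0.47  0.114] [0.49  0.159]
0.244 79 [0.472 0.115] [0.49  0.161]
d2 large 232 [0.474  0.1369] 0.0007
d2 med 190 [0.4757 0.1378] 0.0008
d2 small 171 [0.4779 0.137 ] 0.0006
d2 vial 50 [0.479  0.1375] 0.0007
0.172 56 [0.459 0.13 ] [0.497 0.159]
0.18 25 [0.469 0.137] [0.494 0.153]
0.188 24 [0.466 0.141] [0.493 0.154]
0.196 29 [0.467 0.141] [0.493 0.152]
0.204 27 [0.468 0.14 ] [0.494 0.153]
0.212 18 [0.468 0.129] [0.494 0.155]
0.22 17 [0.473 0.121] [0.494 0.16 ]
0.228 27 [0.474 0.127] [0.494 0.162]
0.236 25 [0.473 0.127] [0.494 0.164]
0.244 22 [0.476 0.126] [0.494 0.161]
```

View pics/c4.png

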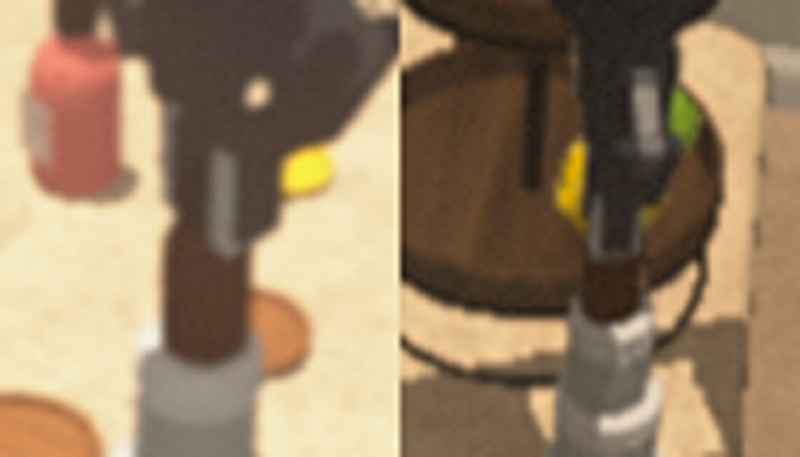

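The fingers have closed on the vial's cap, tips at about (225,245) left half. The vial itself hasn't moved, and the true fingertips sit about 3 cm above the reported TCP. The cap grip is firm, so I'll lift gently and check.

Call:
move_arm(
  series="0.8 0 0 -0.5 0; 0.8 0 0 -1 0; 0.8 0 0 -2 0; 0.8 0 0 -4 0; 0.8 0 0 -6 0; 0.8 0 0 -7 0; 0.8 0 0 -7 0",
)

```text
time_s: 4.2
tool_pos: [0.4835, 0.1381, 0.2519]
ee_rot: [0.002, 3.138, 0.001]
wrist_force: [-0.8, -1.0, 0.2]
gripper_width: 0.0179
finger_force: 35.2
```

Run:
```python
from h import *
go(.5315,.4165,.25)
a=snap('scene','s3')['frame'][130:350,180:400];b=snap('side','d3')['frame'][20:240,200:420]
cv2.imwrite('pics/c5.png',cv2.resize(np.hstack([a,b]),(800,400),interpolation=cv2.INTER_CUBIC))
for t in('s3','d3'):
    P0=pts(load(t)).reshape(-1,3)
    for z in np.arange(.172,.33,.008):
        k=(np.hypot(P0[:,0]-.48,P0[:,1]-.1385)<.05)&(abs(P0[:,2]-z)<.004)
        if k.sum(): print(round(z,3),k.sum(),P0[k].min(0).round(3)[:2],P0[k].max(0).round(3)[:2])
```

```text
t 4.2 pos [0.4835 0.1381 0.2519] w 0.0179 F [-0.8 -1.   0.2] ff 35.2
R [[-1.0, 0.001, 0.004], [0.001, 1.0, 0.0], [-0.004, 0.0, -1.0]]
q [ 0.12 -0.11  1.77 -0.    1.47 -1.45]
shift cm [-4.76 27.85  0.22]
0.172 136 [0.459 0.12 ] [0.495 0.156]
0.236 6 [0.467 0.124] [0.476 0.134]
0.244 62 [0.465 0.122] [0.489 0.142]
0.252 71 [0.464 0.122] [0.488 0.144]
0.26 67 [0.465 0.122] [0.488 0.144]
0.268 78 [0.465 0.123] [0.491 0.145]
0.276 80 [0.465 0.122] [0.491 0.146]
0.284 75 [0.466 0.121] [0.491 0.152]
0.292 92 [0.47  0.115] [0.491 0.154]
0.3 122 [0.47  0.114] [0.49  0.155]
0.308 116 [0.471 0.114] [0.492 0.159]
0.316 96 [0.471 0.114] [0.49  0.161]
0.324 81 [0.47  0.101] [0.488 0.168]
0.172 83 [0.462 0.121] [0.497 0.158]
0.236 5 [0.472 0.143] [0.491 0.149]
0.244 30 [0.466 0.136] [0.493 0.153]
0.252 28 [0.467 0.136] [0.493 0.152]
0.26 32 [0.468 0.138] [0.493 0.153]
0.268 26 [0.466 0.142] [0.493 0.152]
0.276 35 [0.465 0.134] [0.493 0.153]
0.284 14 [0.47  0.124] [0.494 0.156]
0.292 35 [0.472 0.119] [0.494 0.16 ]
0.3 33 [0.473 0.127] [0.494 0.161]
0.308 31 [0.473 0.125] [0.494 0.162]
0.316 19 [0.477 0.117] [0.494 0.161]
0.324 10 [0.491 0.114] [0.496 0.17 ]
```

View pics/c5.png

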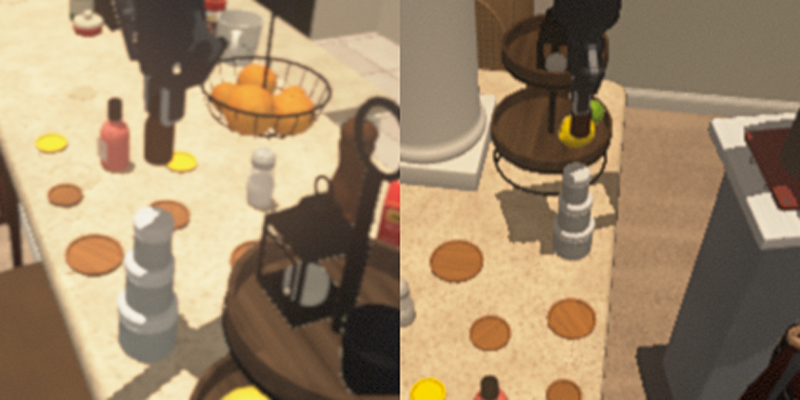

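Call:
move_arm(
  series="0.8 -0.5 2.5 0 0; 0.8 -1.3 7 0 0; 0.8 -2.2 11.5 0 0; 0.8 -3 16 0 0; 0.8 -3.9 20.5 0 0; 0.8 -4.6 24.5 0 0; 0.8 -5 27 0 0; 0.8 -5.2 27.9 0 0",
)

```text
time_s: 5.1
tool_pos: [0.5336, 0.419, 0.2472]
ee_rot: [0.002, -3.139, 0.002]
wrist_force: [-0.6, 0.2, -0.9]
gripper_width: 0.0175
finger_force: 35.3
```

Call:
move_arm(
  series="0.8 0 0 3 0; 0.8 0 0 7 0; 0.8 0 0 11 0; 0.8 0 0 15 0; 0.8 0 0 18 0; 0.8 0 0 19.5 0; 0.8 0 0 19.5 0; 0.8 0 0 19.5 0",
)

```text
time_s: 5.9
tool_pos: [0.5356, 0.4169, 0.056]
ee_rot: [0.003, 3.14, 0.001]
wrist_force: [0.1, -1.0, -0.2]
gripper_width: 0.018
finger_force: 35.3
```

```bash
cat >> h.py <<'E'
from scipy.optimize import least_squares
def cyl(P0,x,y,r,z0,z1):
    k=(np.hypot(P0[:,0]-x,P0[:,1]-y)<r+.012)&(P0[:,2]>z0)&(P0[:,2]<z1);P=P0[k]
    if len(P)<10: return None
    s=least_squares(lambda p:np.hypot(P[:,0]-p[0],P[:,1]-p[1])-r,[x,y],loss='soft_l1',f_scale=.001);return len(P),s.x.round(4),np.median(abs(s.fun)).round(4)
E
python3 - <<'E'
from h import *
go(.5355,.417,.017)
for n in('scene','side'):
    c=snap(n,n+'4');P=pts(c).reshape(-1,3);print(cyl(P,.5315,.4165,.0145,.06,.07),cyl(P,.5315,.4165,.0145,.035,.05))
    k=(np.hypot(P[:,0]-.5315,P[:,1]-.4165)<.02)&(P[:,2]>.012);print('minz',np.percentile(P[k,2],[0,1,3]))
E
```

```text
t 5.9 pos [0.5356 0.4169 0.056 ] w 0.018 F [ 0.1 -1.  -0.2] ff 35.3
R [[-1.0, 0.002, 0.001], [0.002, 1.0, 0.001], [-0.001, 0.001, -1.0]]
q [ 0.55  0.47  1.49 -0.    1.18 -1.02]
shift cm [0.01 0.   3.9 ]
(39, array([0.5321, 0.4156]), np.float64(0.0006)) (24, array([0.5317, 0.416 ]), np.float64(0.0007))
minz [0.04308445 0.04570175 0.04806817]
(25, array([0.5316, 0.416 ]), np.float64(0.0004)) (11, array([0.5314, 0.4155]), np.float64(0.0003))
minz [0.04508097 0.04666436 0.05149841]
```

Call:
move_arm(
  series="0.8 0 0 1.5 0; 0.8 0 0 2.7 0; 0.8 0 0 3.3 0; 0.8 0 0 3.5 0; 0.8 0 0 3.6 0; 0.8 0 0 3.6 0",
)

```text
time_s: 6.6
tool_pos: [0.5348, 0.417, 0.0188]
ee_rot: [0.002, 3.142, 0.0]
wrist_force: [0.7, 0.1, -0.9]
gripper_width: 0.018
finger_force: 35.3
```

Call:
move_arm(
  series="0.8 0 0 0.1 0; 0.8 0 0 0.2 0; 0.8 0 0 0.3 0; 0.8 0 0 0.3 0",
)

```text
time_s: 7.0
tool_pos: [0.5353, 0.4172, 0.0169]
ee_rot: [0.002, 3.141, 0.001]
wrist_force: [-1.2, -2.2, 4.3]
gripper_width: 0.0178
finger_force: 36.5
```

Call:
move_arm(
  series="0.7 0 0 0 0; 0.6 0 0 0 0; 0.5 0 0 0 0; 0.4 0 0 0 0; 0.3 0 0 0 0; 0.3 0 0 0 0; 0.3 0 0 -2 0; 0.3 0 0 -6 0",
)

```text
time_s: 7.8
tool_pos: [0.5317, 0.415, 0.0717]
ee_rot: [-0.002, -3.134, 0.007]
wrist_force: [0.3, -0.1, 0.3]
gripper_width: 0.0598
finger_force: 0.0
```

Call:
move_arm(
  series="0.3 0 0 -5 0; 0.3 0 0 -10 0; 0.3 0 0 -15 0; 0.3 0 -3 -15.5 0; 0.3 0 -6 -15.5 0; 0.3 0 -6 -15.5 0; 0.3 0 -6 -15.5 0",
)

```text
time_s: 8.5
tool_pos: [0.5347, 0.3566, 0.2309]
ee_rot: [-0.004, -3.142, -0.001]
wrist_force: [0.2, -0.1, -0.8]
gripper_width: 0.0598
finger_force: 0.0
```

Run:
```python
from h import *
go(.4785,.1387,.25)
Ps=[]
for n in('scene','side'):
    c=snap(n,n+'5');P=pts(c).reshape(-1,3);print(cyl(P,.5315,.4165,.0145,.02,.045),cyl(P,.4785,.1387,.0205,.12,.163)); Ps.append(P)
p=robot.sense()['tool_pos'];P=np.vstack(Ps)
k=(np.hypot(P[:,0]-p[0],P[:,1]-p[1])<.07)&(P[:,2]>.12);Q=P[k]
for z in np.arange(.12,.36,.008):
    q=Q[abs(Q[:,2]-z)<.004]
    if len(q): print(round(z,3),len(q),(q.min(0)-p).round(3)[:2],(q.max(0)-p).round(3)[:2])
```

```text
t 8.5 pos [0.5347 0.3566 0.2309] w 0.0598 F [ 0.2 -0.1 -0.8] ff 0.0
R [[-1.0, 0.003, -0.0], [0.003, 1.0, 0.0], [0.0, 0.0, -1.0]]
q [ 0.47  0.24  1.44  0.    1.46 -1.1 ]
shift cm [  5.57 -21.8   -1.92]
(97, array([0.5316, 0.4165]), np.float64(0.0007)) (400, array([0.4792, 0.1394]), np.float64(0.0005))
(69, array([0.5302, 0.4153]), np.float64(0.0006)) None
0.264 14 [-0.006 -0.039] [0.008 0.035]
0.272 76 [-0.012 -0.045] [0.011 0.041]
0.28 117 [-0.011 -0.046] [0.011 0.043]
0.288 107 [-0.011 -0.047] [0.011 0.044]
0.296 95 [-0.012 -0.046] [0.011 0.043]
0.304 74 [-0.012 -0.047] [0.012 0.04 ]
0.312 101 [-0.014 -0.063] [0.014 0.059]
0.32 198 [-0.014 -0.065] [0.014 0.062]
0.328 149 [-0.018 -0.065] [0.017 0.063]
0.336 201 [-0.018 -0.067] [0.017 0.064]
0.344 237 [-0.018 -0.068] [0.017 0.065]
0.352 218 [-0.019 -0.069] [0.019 0.066]
```

Call:
move_arm(
  series="0.3 1 -4 0 0; 0.3 2.2 -8.5 0 0; 0.3 3.3 -13 0 0; 0.3 4.4 -17 0 0; 0.3 5.2 -20 0 0; 0.3 5.57 -21.6 0 0; 0.3 5.57 -21.6 0 0; 0.3 5.57 -21.6 0 0",
)

```text
time_s: 9.4
tool_pos: [0.4789, 0.1418, 0.2308]
ee_rot: [0.002, 3.141, 0.001]
wrist_force: [0.1, -0.2, 0.5]
gripper_width: 0.06
finger_force: 0.0
```

Run:
```python
from h import *
go(.479,.1405,.093)
Ps=[]
for n in('scene','side'):
    c=snap(n,n+'6');P=pts(c).reshape(-1,3);print(cyl(P,.4785,.1387,.0205,.12,.163)); Ps.append(P)
p=robot.sense()['tool_pos'];P=np.vstack(Ps)
k=(np.hypot(P[:,0]-p[0],P[:,1]-p[1])<.07)&(P[:,2]>.19);Q=P[k]
for z in np.arange(.2,.3,.008):
    q=Q[abs(Q[:,2]-z)<.004]
    if len(q): print(round(z,3),len(q),(q.min(0)-p).round(3)[:2],(q.max(0)-p).round(3)[:2])
```

```text
t 9.4 pos [0.4789 0.1418 0.2308] w 0.06 F [ 0.1 -0.2  0.5] ff 0.0
R [[-1.0, 0.001, 0.0], [0.001, 1.0, 0.001], [-0.0, 0.001, -1.0]]
q [ 0.13 -0.1   1.81  0.    1.44 -1.44]
shift cm [-0.   -0.14 13.78]
(405, array([0.4791, 0.1394]), np.float64(0.0005))
(174, array([0.4776, 0.1374]), np.float64(0.0007))
0.264 16 [-0.008 -0.038] [0.008 0.033]
0.272 109 [-0.012 -0.043] [0.011 0.036]
0.28 146 [-0.012 -0.045] [0.011 0.043]
0.288 158 [-0.012 -0.046] [0.011 0.045]
0.296 158 [-0.011 -0.045] [0.011 0.044]
```

Call:
move_arm(
  series="0.3 0 -0.1 3 0; 0.3 0 -0.1 6 0; 0.3 0 -0.1 9 0; 0.3 0 -0.1 11.5 0; 0.3 0 -0.1 13 0; 0.3 0 -0.1 13.7 0; 0.3 0 -0.1 13.7 0; 0.3 0 -0.1 13.7 0",
)

```text
time_s: 10.3
tool_pos: [0.4794, 0.1406, 0.0946]
ee_rot: [0.001, 3.141, 0.0]
wrist_force: [0.7, 0.6, 0.4]
gripper_width: 0.0597
finger_force: 0.0
```

Call:
move_arm(
  series="0.4 0 0 0 0; 0.48 0 0 0 0; 0.55 0 0 0 0; 0.6 0 0 0 0; 0.7 0 0 0 0; 0.7 0 0 0 0",
  newtons=35,
)

```text
time_s: 10.9
tool_pos: [0.4796, 0.14, 0.0948]
ee_rot: [0.002, 3.14, 0.0]
wrist_force: [-0.2, -0.1, 5.6]
gripper_width: 0.0399
finger_force: 35.6
```

Call:
move_arm(
  series="0.7 0 0 -0.5 0; 0.7 0 0 -1 0; 0.7 0 0 -2 0; 0.7 0 0 -4 0; 0.7 0 0 -5 0; 0.7 0 0 -5 0; 0.7 0 0 -5 0",
)

```text
time_s: 11.6
tool_pos: [0.4787, 0.14, 0.1438]
ee_rot: [0.002, 3.141, 0.0]
wrist_force: [-0.2, 0.9, -0.9]
gripper_width: 0.0403
finger_force: 35.4
```

Run:
```python
from h import *
go(.626,.299,.15)
for n in('scene','side'):
    c=snap(n,n+'7');P=pts(c).reshape(-1,3);print(cyl(P,.4785,.1387,.0205,.17,.178),cyl(P,.4785,.1387,.0205,.185,.21),cyl(P,.4767,.1393,.0265,.066,.11))
    k=(np.hypot(P[:,0]-.4785,P[:,1]-.1387)<.026)&(P[:,2]>.13);print(np.percentile(P[k,2],[0,1,3]))
```

```text
t 11.6 pos [0.4787 0.14   0.1438] w 0.0403 F [-0.2  0.9 -0.9] ff 35.4
R [[-1.0, 0.001, 0.0], [0.001, 1.0, 0.0], [-0.0, 0.0, -1.0]]
q [ 0.13 -0.03  1.91 -0.    1.27 -1.44]
shift cm [-14.71  15.92  -0.62]
(61, array([0.4787, 0.1388]), np.float64(0.0007)) (273, array([0.48  , 0.1333]), np.float64(0.0027)) (468, array([0.4774, 0.1401]), np.float64(0.0005))
[0.16483035 0.16733703 0.16975124]
(25, array([0.4765, 0.1392]), np.float64(0.0006)) (70, array([0.4737, 0.1489]), np.float64(0.0018)) (193, array([0.4757, 0.1381]), np.float64(0.0007))
[0.16503026 0.16665031 0.16799517]
```

Call:
move_arm(
  series="0.7 -1.5 1.6 0 0; 0.7 -4.2 4.6 0 0; 0.7 -7 7.6 0 0; 0.7 -9.8 10.6 0 0; 0.7 -12.2 13.2 0 0; 0.7 -14 15.2 0 0; 0.7 -14.8 16 0 0; 0.7 -14.8 16 0 0",
)

```text
time_s: 12.5
tool_pos: [0.6268, 0.3007, 0.1418]
ee_rot: [-0.0, -3.14, 0.001]
wrist_force: [0.2, -0.7, -0.6]
gripper_width: 0.0404
finger_force: 35.5
```

Call:
move_arm(
  series="0.7 0 0 2 0; 0.7 0 0 5 0; 0.7 0 0 8 0; 0.7 0 0 11 0; 0.7 0 0 13 0; 0.7 0 0 14 0; 0.7 0 0 14 0; 0.7 0 0 14 0",
)

```text
time_s: 13.3
tool_pos: [0.6273, 0.2997, 0.0047]
ee_rot: [0.002, 3.141, 0.0]
wrist_force: [-0.1, -0.2, -0.3]
gripper_width: 0.0404
finger_force: 35.5
```

Run:
```python
from h import *
go(.626,.3,-.018)
for n in('scene','side'):
    c=snap(n,n+'8');P=pts(c).reshape(-1,3);print(cyl(P,.626,.299,.0205,.03,.038))
    k=(np.hypot(P[:,0]-.626,P[:,1]-.299)<.026)&(P[:,2]>.013);print(np.percentile(P[k,2],[0,1,3]))
```

```text
t 13.3 pos [0.6273 0.2997 0.0047] w 0.0404 F [-0.1 -0.2 -0.3] ff 35.5
R [[-1.0, 0.001, 0.001], [0.001, 1.0, 0.0], [-0.001, 0.0, -1.0]]
q [ 0.33  0.57  1.46 -0.    1.11 -1.24]
shift cm [0.13 0.03 2.27]
(37, array([0.6271, 0.2988]), np.float64(0.0007))
[0.02611172 0.02736166 0.03079287]
None
[0.02959439 0.03270188 0.04154972]
```

Aligned within 1 mm; lowering the last 2.2 cm.

Call:
move_arm(
  series="0.7 0.1 0 0.8 0; 0.7 0.1 0 1.5 0; 0.7 0.1 0 1.9 0; 0.7 0.1 0 2.1 0; 0.7 0.1 0 2.25 0; 0.7 0.1 0 2.35 0; 0.7 0.1 0 2.35 0",
)

```text
time_s: 14.1
tool_pos: [0.6252, 0.2996, -0.0181]
ee_rot: [-0.002, -3.14, 0.001]
wrist_force: [-8.4, -4.2, 11.9]
gripper_width: 0.0403
finger_force: 36.4
```

Call:
move_arm(
  series="0.6 0 0 0 0; 0.5 0 0 0 0; 0.4 0 0 0 0; 0.3 0 0 0 0; 0.3 0 0 0 0; 0.3 0 0 0 0; 0.3 0 0 -2 0; 0.3 0 0 -6 0",
)

```text
time_s: 14.9
tool_pos: [0.6223, 0.2985, 0.0361]
ee_rot: [-0.002, -3.133, 0.005]
wrist_force: [-0.4, -0.1, -0.4]
gripper_width: 0.06
finger_force: 0.0
```

Call:
move_arm(
  series="0.3 0 0 -4 0; 0.1 0 0 -8 0; 0.1 1.5 -2 -11 0; 0.1 4 -5 -12 0; 0.1 7 -8 -12 0; 0.1 10 -11 -12 0; 0.1 10 -11 -12 0; 0.1 10 -11 -12 0",
)

```text
time_s: 15.7
tool_pos: [0.5256, 0.1895, 0.1606]
ee_rot: [0.004, 3.141, 0.001]
wrist_force: [1.8, 1.0, 0.5]
gripper_width: 0.0767
finger_force: 0.0
```

Run:
```python
from h import *
go(.477,.1408,.035)
Ps=[]
for n in('scene','side'):
    c=snap(n,n+'9');P=pts(c).reshape(-1,3);print(cyl(P,.626,.299,.0205,.012,.05),cyl(P,.4767,.1393,.0265,.066,.11));Ps.append(P)
    k=(np.hypot(P[:,0]-.626,P[:,1]-.299)<.015);print('top',np.nanmedian(P[k&(P[:,2]>.045),2]))
p=robot.sense()['tool_pos'];P=np.vstack(Ps)
k=(np.hypot(P[:,0]-p[0],P[:,1]-p[1])<.07)&(P[:,2]>.15);Q=P[k]
for z in np.arange(.15,.26,.008):
    q=Q[abs(Q[:,2]-z)<.004]
    if len(q): print(round(z,3),len(q),(q.min(0)-p).round(3)[:2],(q.max(0)-p).round(3)[:2])
```

```text
t 15.7 pos [0.5256 0.1895 0.1606] w 0.0767 F [1.8 1.  0.5] ff 0.0
R [[-1.0, 0.002, 0.001], [0.002, 1.0, 0.0], [-0.001, 0.0, -1.0]]
q [ 0.2   0.09  1.75  0.    1.3  -1.36]
shift cm [ 4.86 -4.89 12.55]
(206, array([0.625 , 0.2996]), np.float64(0.0007)) (468, array([0.4775, 0.1401]), np.float64(0.0005))
top 0.054831482817369104
(118, array([0.6235, 0.2977]), np.float64(0.0006)) (193, array([0.4757, 0.1382]), np.float64(0.0007))
top 0.055423595108592946
0.198 4 [-0.005 -0.045] [0.005 0.039]
0.206 74 [-0.013 -0.052] [0.011 0.047]
0.214 107 [-0.013 -0.054] [0.01  0.052]
0.222 118 [-0.013 -0.054] [0.01  0.052]
0.23 112 [-0.014 -0.054] [0.01  0.053]
0.238 77 [-0.014 -0.055] [0.011 0.053]
0.246 91 [-0.015 -0.068] [0.013 0.066]
0.254 172 [-0.016 -0.07 ] [0.012 0.069]
```

Call:
move_arm(
  series="0.1 1.5 -1.5 0 0; 0.1 3.5 -3.6 0 0; 0.1 4.7 -4.9 0 0; 0.1 4.7 -4.9 2 0; 0.1 4.7 -4.9 5 0; 0.1 4.7 -4.9 6 0; 0.1 4.7 -4.9 6 0",
)

```text
time_s: 16.5
tool_pos: [0.4779, 0.1413, 0.0987]
ee_rot: [-0.001, -3.138, 0.001]
wrist_force: [0.8, 0.0, 0.6]
gripper_width: 0.0769
finger_force: 0.0
```

```bash
python3 -c "
from h import *
go(.478,.1403,.037)"
```

```text
t 16.5 pos [0.4779 0.1413 0.0987] w 0.0769 F [0.8 0.  0.6] ff 0.0
R [[-1.0, 0.001, -0.004], [0.001, 1.0, -0.0], [0.004, -0.0, -1.0]]
q [ 0.13  0.02  1.95  0.    1.18 -1.44]
shift cm [-0.04 -0.1   6.17]
```

Call:
move_arm(
  series="0.1 0 -0.1 2 0; 0.1 0 -0.1 4 0; 0.1 0 -0.1 5.5 0; 0.1 0 -0.1 6.1 0; 0.1 0 -0.1 6.1 0; 0.2 0 -0.1 6.1 0; 0.3 0 -0.1 6.1 0; 0.3 0 -0.1 6.1 0",
)

```text
time_s: 17.3
tool_pos: [0.4795, 0.1401, 0.0403]
ee_rot: [0.002, 3.14, 0.0]
wrist_force: [-0.3, -0.0, -0.1]
gripper_width: 0.0598
finger_force: 0.0
```

Call:
move_arm(
  series="0.35 0 0 0 0; 0.4 0 0 0 0; 0.5 0 0 0 0; 0.6 0 0 0 0; 0.6 0 0 0 0; 0.6 0 0 0 0",
  newtons=45,
)

```text
time_s: 17.9
tool_pos: [0.4793, 0.1401, 0.0401]
ee_rot: [0.002, 3.14, 0.0]
wrist_force: [-0.3, -0.5, 5.6]
gripper_width: 0.052
finger_force: 46.9
```

Call:
move_arm(
  series="0.6 0 0 -0.5 0; 0.6 0 0 -1 0; 0.6 0 0 -2 0; 0.6 0 0 -4 0; 0.6 0 0 -5 0; 0.6 0 0 -5 0; 0.6 0 0 -5 0",
)

```text
time_s: 18.6
tool_pos: [0.4787, 0.14, 0.0893]
ee_rot: [0.002, 3.141, 0.0]
wrist_force: [0.0, 0.3, -1.4]
gripper_width: 0.0522
finger_force: 47.2
```

Run:
```python
from h import *
go(.4985,.286,.085)
for n in('scene','side'):
    c=snap(n,n+'10');P=pts(c).reshape(-1,3);print(cyl(P,.4767,.1393,.0265,.112,.12),cyl(P,.4752,.138,.033,.008,.055))
    k=(np.hypot(P[:,0]-.4767,P[:,1]-.1393)<.032)&(P[:,2]>.075);print(np.percentile(P[k,2],[0,1,3]))
```

```text
t 18.6 pos [0.4787 0.14   0.0893] w 0.0522 F [ 0.   0.3 -1.4] ff 47.2
R [[-1.0, 0.001, 0.0], [0.001, 1.0, 0.0], [-0.0, 0.0, -1.0]]
q [ 0.13  0.03  1.96 -0.    1.16 -1.44]
shift cm [-1.96 14.6   0.44]
(80, array([0.4771, 0.1398]), np.float64(0.0004)) (564, array([0.4756, 0.1386]), np.float64(0.0005))
[0.10967065 0.11228705 0.1152997 ]
(29, array([0.4751, 0.1385]), np.float64(0.0007)) (228, array([0.4737, 0.1366]), np.float64(0.0006))
[0.11040274 0.11129304 0.11421183]
```

Call:
move_arm(
  series="0.6 -0.3 1.7 0 0; 0.6 -0.8 5 0 0; 0.6 -1.3 8.5 0 0; 0.6 -1.8 11.8 0 0; 0.6 -2.1 14 0 0; 0.6 -2.2 14.7 0 0; 0.6 -2.2 14.7 0 0; 0.6 -2.2 14.7 0 0",
)

```text
time_s: 19.5
tool_pos: [0.5003, 0.286, 0.0886]
ee_rot: [-0.002, -3.14, 0.002]
wrist_force: [-0.3, -0.0, -0.9]
gripper_width: 0.052
finger_force: 47.4
```

Call:
move_arm(
  series="0.6 0 0 2 0; 0.6 0 0 4.5 0; 0.6 0 0 7 0; 0.6 0 0 8.2 0; 0.6 0 0 8.5 0; 0.6 0 0 8.5 0; 0.6 0 0 8.5 0",
)

```text
time_s: 20.2
tool_pos: [0.502, 0.2872, 0.0057]
ee_rot: [0.003, 3.14, 0.001]
wrist_force: [-0.1, 0.7, -1.0]
gripper_width: 0.0522
finger_force: 47.4
```

Run:
```python
from h import *
go(.501,.287,-.017)
for n in('scene','side'):
    c=snap(n,n+'11');P=pts(c).reshape(-1,3);print(cyl(P,.4985,.286,.0265,.028,.036))
```

```text
t 20.2 pos [0.502  0.2872 0.0057] w 0.0522 F [-0.1  0.7 -1. ] ff 47.4
R [[-1.0, 0.002, 0.002], [0.002, 1.0, 0.001], [-0.002, 0.001, -1.0]]
q [ 0.38  0.33  1.79 -0.    1.02 -1.19]
shift cm [ 0.11 -0.02  2.27]
(55, array([0.5002, 0.2867]), np.float64(0.0006))
(17, array([0.4981, 0.2864]), np.float64(0.0004))
```

Call:
move_arm(
  series="0.6 0 0 0.8 0; 0.6 0 0 1.5 0; 0.6 0 0 1.9 0; 0.6 0 0 2.1 0; 0.6 0 0 2.2 0; 0.6 0 0 2.3 0; 0.6 0 0 2.3 0",
)

```text
time_s: 21.0
tool_pos: [0.5, 0.2867, -0.017]
ee_rot: [-0.001, -3.139, 0.002]
wrist_force: [-11.1, -5.4, 19.1]
gripper_width: 0.0521
finger_force: 49.0
```

Call:
move_arm(
  series="0.5 0 0 -0.1 0; 0.4 0 0 -0.1 0; 0.3 0 0 -0.1 0; 0.2 0 0 -0.1 0; 0.1 0 0 -0.1 0; 0.1 0 0 -0.1 0; 0.1 0 0 -2 0; 0.1 0 0 -6 0",
)

```text
time_s: 21.8
tool_pos: [0.4975, 0.2855, 0.0379]
ee_rot: [-0.002, -3.134, 0.005]
wrist_force: [0.8, 0.1, -1.0]
gripper_width: 0.077
finger_force: 0.0
```

Call:
move_arm(
  series="0 0 0 -4 0; 0 0 -1 -6 0; 0 0.5 -4 -6 0; 0 1 -7.5 -6 0; 0 1.7 -11 -6 0; 0 2 -13 -6 0; 0 2 -13 -6 0; 0 2 -13 -6 0",
)

```text
time_s: 22.6
tool_pos: [0.481, 0.1571, 0.1015]
ee_rot: [0.004, 3.141, 0.001]
wrist_force: [1.3, 0.3, -0.4]
gripper_width: 0.0854
finger_force: 0.0
```

Run:
```python
from h import *
go(.4765,.139,-.02)
Ps=[]
for n in('scene','side'):
    c=snap(n,n+'12');P=pts(c).reshape(-1,3);print(cyl(P,.4985,.286,.0265,.012,.053),cyl(P,.4752,.138,.033,.008,.055));Ps.append(P)
    k=(np.hypot(P[:,0]-.4985,P[:,1]-.286)<.02);print('top',np.nanmedian(P[k&(P[:,2]>.045),2]))
p=robot.sense()['tool_pos'];P=np.vstack(Ps)
k=(np.hypot(P[:,0]-p[0],P[:,1]-p[1])<.07)&(P[:,2]>.08);Q=P[k]
for z in np.arange(.08,.2,.008):
    q=Q[abs(Q[:,2]-z)<.004]
    if len(q): print(round(z,3),len(q),(q.min(0)-p).round(3)[:2],(q.max(0)-p).round(3)[:2])
```

```text
t 22.6 pos [0.481  0.1571 0.1015] w 0.0854 F [ 1.3  0.3 -0.4] ff 0.0
R [[-1.0, 0.003, 0.001], [0.003, 1.0, 0.001], [-0.001, 0.001, -1.0]]
q [ 0.16  0.03  1.93  0.    1.18 -1.41]
shift cm [ 0.45 -1.81 12.14]
(318, array([0.4991, 0.287 ]), np.float64(0.0006)) (565, array([0.4757, 0.1387]), np.float64(0.0004))
top 0.05895295706662455
(168, array([0.4973, 0.2851]), np.float64(0.0006)) (229, array([0.4738, 0.1366]), np.float64(0.0007))
top 0.06001647756929196
0.144 13 [-0.01  -0.051] [0.006 0.043]
0.152 79 [-0.011 -0.056] [0.011 0.054]
0.16 107 [-0.012 -0.059] [0.011 0.056]
0.168 115 [-0.011 -0.059] [0.011 0.057]
0.176 89 [-0.012 -0.059] [0.011 0.056]
0.184 69 [-0.012 -0.059] [0.012 0.055]
0.192 74 [-0.014 -0.069] [0.013 0.068]
```

Call:
move_arm(
  series="0 0.3 -1 0 0; 0 0.6 -1.8 0 0; 0 0.6 -1.8 0 0; 0 0.6 -1.8 3 0; 0 0.6 -1.8 6 0; 0 0.6 -1.8 6 0; 0 0.6 -1.8 6 0",
)

```text
time_s: 23.4
tool_pos: [0.4742, 0.139, 0.0413]
ee_rot: [-0.002, -3.14, 0.0]
wrist_force: [0.9, -0.1, 0.2]
gripper_width: 0.0851
finger_force: 0.0
```

```bash
python3 -c "
from h import *
go(.4753,.139,-.023)"
```

```text
t 23.4 pos [0.4742 0.139  0.0413] w 0.0851 F [ 0.9 -0.1  0.2] ff 0.0
R [[-1.0, 0.001, -0.002], [0.001, 1.0, -0.0], [0.002, -0.0, -1.0]]
q [ 0.13  0.09  1.99  0.    1.06 -1.44]
shift cm [-0.12  0.    6.43]
```

Call:
move_arm(
  series="0 0 0 2 0; 0 0 0 4 0; 0 0 0 5.5 0; 0 0 0 6.2 0; 0 0 0 6.2 0; 0.1 0 0 6.2 0; 0.15 0 0 6.2 0; 0.2 0 0 6.2 0",
)

```text
time_s: 24.2
tool_pos: [0.4756, 0.1392, -0.0197]
ee_rot: [0.002, 3.14, 0.0]
wrist_force: [-0.1, -0.3, 0.7]
gripper_width: 0.0686
finger_force: 0.0
```

Call:
move_arm(
  series="0.25 0 0 0 0; 0.3 0 0 0 0; 0.4 0 0 0 0; 0.5 0 0 0 0; 0.5 0 0 0 0; 0.5 0 0 0 0",
  newtons=55,
)

```text
time_s: 24.8
tool_pos: [0.4755, 0.1391, -0.0195]
ee_rot: [0.002, 3.14, 0.0]
wrist_force: [-1.6, -0.4, 6.7]
gripper_width: 0.0648
finger_force: 58.9
```

Call:
move_arm(
  series="0.5 0 0 -0.5 0; 0.5 0 0 -1 0; 0.5 0 0 -2 0; 0.5 0 0 -4 0; 0.5 0 0 -5 0; 0.5 0 0 -5 0; 0.5 0 0 -5 0",
)

```text
time_s: 25.5
tool_pos: [0.4748, 0.139, 0.0294]
ee_rot: [0.002, 3.141, 0.0]
wrist_force: [-1.0, 0.6, -0.9]
gripper_width: 0.0653
finger_force: 61.1
```

Run:
```python
from h import *
go(.667,.15,.03)
for n in('scene','side'):
    c=snap(n,n+'13');P=pts(c).reshape(-1,3);print(cyl(P,.4752,.138,.033,.052,.062))
    k=(np.hypot(P[:,0]-.4752,P[:,1]-.138)<.037)&(P[:,2]>.02);print(np.percentile(P[k,2],[0,1,3]))
```

```text
t 25.5 pos [0.4748 0.139  0.0294] w 0.0653 F [-1.   0.6 -0.9] ff 61.1
R [[-1.0, 0.001, 0.001], [0.001, 1.0, 0.0], [-0.001, 0.0, -1.0]]
q [ 0.13  0.11  2.    0.    1.03 -1.44]
shift cm [-19.22   1.12  -0.04]
(108, array([0.475 , 0.1386]), np.float64(0.0004))
[0.04800201 0.05288194 0.05869651]
(50, array([0.4725, 0.1368]), np.float64(0.0008))
[0.04794738 0.05347709 0.05919626]
```

Call:
move_arm(
  series="0.5 -1.5 0.1 -1 0; 0.5 -4.5 0.3 -1 0; 0.5 -8.5 0.6 -1 0; 0.5 -12.5 0.8 -1 0; 0.5 -16 1 -1 0; 0.5 -18.3 1.2 -1 0; 0.5 -19.3 1.3 -1 0; 0.5 -19.3 1.3 -1 0",
)

```text
time_s: 26.4
tool_pos: [0.6677, 0.1516, 0.0379]
ee_rot: [-0.002, -3.14, 0.0]
wrist_force: [-0.9, 0.6, -1.9]
gripper_width: 0.0652
finger_force: 61.1
```

Call:
move_arm(
  series="0.5 0 0 1.5 0; 0.5 0 0 3 0; 0.5 0 0 3.8 0; 0.5 0 0 3.8 0; 0.5 0 0 3.8 0",
)

```text
time_s: 26.9
tool_pos: [0.6671, 0.1518, 0.0008]
ee_rot: [-0.002, -3.141, 0.0]
wrist_force: [-0.2, 0.3, -1.0]
gripper_width: 0.065
finger_force: 61.1
```

Run:
```python
from h import *
go(.668,.1515,-.0165)
for n in('scene','side'):
    c=snap(n,n+'14');P=pts(c).reshape(-1,3);print(cyl(P,.667,.15,.033,.025,.04),cyl(P,.667,.15,.033,.06,.08))
```

```text
t 26.9 pos [0.6671 0.1518 0.0008] w 0.065 F [-0.2  0.3 -1. ] ff 61.1
R [[-1.0, 0.001, -0.001], [0.001, 1.0, -0.0], [0.001, -0.0, -1.0]]
q [ 0.11  0.55  1.49 -0.    1.1  -1.46]
shift cm [-0.1  -0.03  1.73]
(16, array([0.6669, 0.1502]), np.float64(0.0002)) (162, array([0.6678, 0.15  ]), np.float64(0.0015))
(53, array([0.6662, 0.1502]), np.float64(0.0006)) (83, array([0.6664, 0.1503]), np.float64(0.0007))
```

Call:
move_arm(
  series="0.5 0 0 0.6 0; 0.5 0 0 1.1 0; 0.5 0 0 1.4 0; 0.5 0 0 1.6 0; 0.5 0 0 1.7 0; 0.5 0 0 1.75 0; 0.5 0 0 1.75 0",
)

```text
time_s: 27.7
tool_pos: [0.6678, 0.1518, -0.0161]
ee_rot: [0.002, 3.141, 0.0]
wrist_force: [1.3, 0.2, -2.1]
gripper_width: 0.0651
finger_force: 61.1
```

Call:
move_arm(
  series="0.5 0 0 0.1 0; 0.5 0 0 0.15 0; 0.5 0 0 0.15 0; 0.5 0 0 0.15 0",
)

```text
time_s: 28.1
tool_pos: [0.668, 0.1518, -0.0164]
ee_rot: [0.002, 3.141, -0.0]
wrist_force: [-3.3, -1.0, 4.8]
gripper_width: 0.0651
finger_force: 61.6
```

Contact at the expected height; releasing, then retreating upward.

Call:
move_arm(
  series="0.4 0 0 0 0; 0.3 0 0 0 0; 0.2 0 0 0 0; 0.1 0 0 0 0; 0 0 0 0 0; 0 0 0 0 0; 0 0 0 -2 0; 0 0 0 -6 0",
)

```text
time_s: 28.9
tool_pos: [0.6639, 0.1513, 0.0382]
ee_rot: [-0.002, -3.133, 0.001]
wrist_force: [-0.0, 0.4, -0.6]
gripper_width: 0.0856
finger_force: 0.0
```

Call:
move_arm(
  series="0 0 0 -4 0; 0 0 0 -8 0; 0 0 0 -12 0; 0 3 0 -16 0; 0 8 0 -18 0; 0 12 0 -18 0; 0 12 0 -18 0; 0 12 0 -18 0",
)

```text
time_s: 29.7
tool_pos: [0.5473, 0.1521, 0.2227]
ee_rot: [0.001, 3.14, 0.0]
wrist_force: [0.5, -0.2, -0.7]
gripper_width: 0.0856
finger_force: 0.0
```

Run:
```python
from h import *
go(.668,.1515,-.0165)
for n in('scene','side'):
    c=snap(n,n+'15');P=pts(c).reshape(-1,3)
    for x,y,r,h in [(.667,.15,.033,.06),(.4985,.286,.0265,.056),(.626,.299,.0205,.052),(.5315,.4165,.0145,.047)]:
        k=(np.hypot(P[:,0]-x,P[:,1]-y)<r*.6)&(P[:,2]>.03)
        print(n,cyl(P,x,y,r,.012,h-.004),'top',np.percentile(P[k,2],[50,95]).round(4))
a=load('scene15')['frame'][150:350,180:380];b=load('side15')['frame'][90:290,150:350]
cv2.imwrite('pics/c6.png',cv2.resize(np.hstack([a,b]),(800,400),interpolation=cv2.INTER_CUBIC))
```

```text
t 29.7 pos [0.5473 0.1521 0.2227] w 0.0856 F [ 0.5 -0.2 -0.7] ff 0.0
R [[-1.0, 0.001, 0.001], [0.001, 1.0, 0.0], [-0.001, 0.0, -1.0]]
q [ 0.13  0.07  1.65 -0.    1.42 -1.44]
shift cm [-12.04  -0.05  23.93]
scene (46, array([0.6683, 0.151 ]), np.float64(0.0005)) top [0.0633 0.0644]
scene (313, array([0.499 , 0.2869]), np.float64(0.0006)) top [0.0591 0.0607]
scene (191, array([0.625 , 0.2997]), np.float64(0.0005)) top [0.0552 0.0561]
scene (112, array([0.5313, 0.416 ]), np.float64(0.0007)) top [0.0659 0.0678]
side (217, array([0.6666, 0.1499]), np.float64(0.0008)) top [0.0636 0.0658]
side (160, array([0.4973, 0.2851]), np.float64(0.0006)) top [0.0598 0.0618]
side (118, array([0.6234, 0.2976]), np.float64(0.0006)) top [0.0555 0.0577]
side (71, array([0.5301, 0.4154]), np.float64(0.0004)) top [0.066  0.0688]
```

View pics/c6.png

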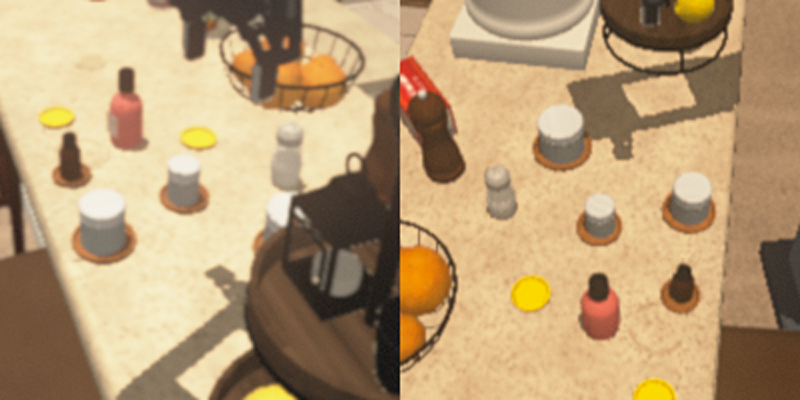

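The right half shows all four pieces upright in their dishes: large (562,135), medium (691,198), small (600,215) and vial (681,287). The shaker and pink bottle are untouched, and the tool is clear of everything.

```bash
python3 -c "
from h import *
print(robot.finish_job())"
```

```text
the job is handed in; nothing more can be done
None
```

The job is handed in at about 30 s: the three tins and the vial each stand upright and flat in their own dishes, and the salt shaker and pink bottle were not touched.

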